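# One turn down on the glue press

## Task

Bring the glue press down by pushing its hand wheel round by the upright handle, clockwise seen from above, through exactly one full turn, so that the handle ends where it began. Then push the lock lever on the press's beam, by its knob, round clockwise to its stop. Do it all by gently pushing with the fingertips or the outside of the fingers: grip nothing, and leave the things lying about where they are.

Things in the scene. Friction and masses are not known exactly. Their poses are not given: they have to be found in the camera images.
- wheel (a joint): turn of the press's hand wheel in rad: 0 at the start, grows clockwise seen from above, 6.283 after one full turn. The wheel lies flat (upright axis) on top of a grey two-column screw press, turns freely both ways with no stop near one turn, and stays where it is left; it resists with about 0.25 Nm (about 3 N at the handle). One turn lowers the press plate by 10 mm; the wheel itself stays at its height.
- wheel_axis (a point): fixed point on the wheel's upright axis, at the height of the middle of its handle, 20 mm above the top of the rim. Dark steel wheel, 174 mm over the rim (14 mm thick rim bar), three spokes, hub 40 mm across that stays below this height; the screw (18 mm diameter) stands up to 10 mm above this height in the middle.
- handle (a point): middle of the wheel's handle: upright black round grip, 24 mm diameter, standing on the rim at the end of one spoke, 80 mm from the axis, from 21 mm below this point (1 mm below the rim's top) to 21 mm above it. At the start it may be at any bearing round the wheel.
- lock (a joint): swing of the lock lever in rad: about 0 to 0.2 at the start (unlocked), 1.2 against its stop (locked); grows clockwise seen from above; stiff, stays where left, about 2 N at the knob.
- lock_pivot (a point): fixed point on the lock lever's upright pivot, at the height of the middle of the lever's knob, on top of the press's cross beam near its end on the robot's left (+y), 175 mm from the wheel's axis. The beam's top is 45 mm below this point.
- lock_knob (a point): middle of the lock lever's knob: upright black round grip, 22 mm diameter, at the end of the flat steel lever, 70 mm from the pivot, from 30 mm below this point to 25 mm above it; the lever's top is 22 mm below this point. Unlocked, the lever points towards the robot's side of the press; pushed, its knob swings outward, away from the wheel.
- glue: bystander, leave it alone: white glue bottle, 60 mm diameter, 170 mm tall; origin under its middle
- jar: bystander, leave it alone: glass jar, 64 mm diameter, 75 mm tall; origin under its middle
- offcut: bystander, leave it alone: wood offcut 50 x 110 x 35 mm; origin under its middle
- tape: bystander, leave it alone: yellow tape roll lying flat, 90 mm diameter, 24 mm high; origin under its middle
- tin: bystander, leave it alone: open steel tin, 80 mm diameter, 100 mm tall; origin under its middle
- driver: bystander, leave it alone: screwdriver lying flat; origin under its middle
- carton: bystander, leave it alone: cardboard carton 90 x 130 x 50 mm; origin under its middle

How it is judged:
By the outcome, as a careful person would: the job done as asked, in the order asked, and still so for the second after the job is handed in, with the robot touching nothing.
It also fails if it takes over 64 s, if anything falls off the work surface, if the arm or the gripper's body presses on something with over 40 N, if the wrist force passes 120 N, or if a joint passes its speed limit or range.

## Robot

A 6-joint arm with a two-finger parallel gripper is mounted at the origin on the work surface. World frame = base frame: x ahead of the robot, y to its left, z up, the work surface at z = 0. Lengths are in mm, angles in degrees, forces in N, time in s.
With the tool pointing down it reaches from about 350 to 850 mm from the base axis. Payload 8.1 kg.
Tool frame: the origin (TCP) lies midway between the tips of the shut fingers; the grasp point (between the pads) lies 19 mm behind it; z points along the fingers, y is the line along which they close (so a half turn about z gives the same grasp; the last joint's range is limited). The gripper opens to 85 mm and grips with 20 to 120 N. Pads are 22 mm wide; open, the fingers measure 114 mm over their backs; the gripper's body (76 mm by 85 mm) begins 54 mm behind the grasp point. The pads swing forward as they close: fully open they stand 13 mm farther back than shut.
Start: joints at [64.378, 7.471, 85.268, -0, 87.261, -4.893], TCP at [212.354, 561.169, 231.292] pointing down, gripper open.
Joint ranges: [-169.43, 169.43], [-51.17, 129.36], [1.28, 143.12], [-76.62, 256.62], [0, 156.53], [-152.29, 152.29]. Speed limits (degrees/s): [136.94, 136.94, 159.86, 180, 180, 180].

## Interface

Orientations are given as [roll, pitch, yaw] about the fixed x, y, z axes, in that order (R = Rz(yaw) Ry(pitch) Rx(roll)).
In Python, from bench import r gives the robot as it stands.
- The arm moves only by the tool step_arm, never from a script. Its arguments are lists of equal length, an entry for each row: "delta_pos": the shift along the world's x, y, z in units of 200 mm (1.0 is 200 mm), a list of three; "spin": the turn about the world's z in units of 180 degrees (1.0 is 180 degrees). In form: {"delta_pos": [[dx, dy, dz], ...], "spin": [spin, ...]}. A call has 1 to 8 rows; each row shifts and turns the commanded pose from where the row before left it; what a row does not reach is not made up. A row lasts 1/8 s, in which the tool goes at most 62.5 mm and 10.7 degrees, less where a joint would pass 70% of its speed; a pose out of reach is approached as far as the arm can. A call with a number of a shift or a turn outside -1 to 1 is refused whole. A call with a gripper value outside its range is refused whole. "gripper" is the opening, from -1 (shut) to 1 (fully open), set as the call begins (left out, the last holds). The fingers move at their own pace and stop on an object; "squeeze" is the grip in N (left out, the last holds). Time passes only in rows, so rows that do not move let the fingers close. It gives the time, the measured TCP pose, the force, the opening and the grip force at its end, in the units of the state.
- r.sense(): the state, without advancing time (a new reading comes with each control period).
- r.snapshot(name): name is "scene" or "top" or "wrist"; returns a dict with "pixels" (400x640x3 uint8, blue, green, red), "fx", "fy", "cx", "cy" (pixels), "camera_from_world" (4x4, takes a point from world to camera coordinates). Camera axes: x right, y up, looking along -z (the intrinsics and any distortion apply to the point x, -y, -z); pixel columns grow to the right and rows downward; lengths in mm; the calibration is good to about 2 mm. A picture is of the moment at which its call begins. There is no depth.
- r.hand_in(): hands the job in; it is judged then, once.
The state is a dict: "time": time; "joint_pos": joint angles; "qd": joint speeds; "joint_efforts": joint torques, N m; "tool_pos": TCP position; "tcp_rot": TCP orientation; "ft_force": force on the tool from outside, world axes, zero at the start; "wrist_torque": the same for the moment, N m; "finger_gap": finger opening in mm; "grip_force": force on a finger pad.
Only numpy, scipy, OpenCV 4.12 (cv2) and the standard library are available. Lean on these libraries where they do the work, as an engineer would, in place of code of your own. Each camera call takes 0.05 s, during which the arm holds its last target. There are 200 camera calls.

## Working session

There is one attempt and no reset: what is moved stays moved. The work goes in short steps, Python scripts to look and compute and a tool call to move; the robot and the scene stay as the last step left them, time stands still between calls to the robot, and variables do not carry over. Pictures are saved under pics/ and viewed, at most 11 in all, crops included, and the job is handed in when it is done.

Besides the shell and the picture viewer there is one more tool, called after ">>>" as a command line: name --pt "numbers of a row" for each row, then --argument value for the rest. step_arm: Moves the arm, as the interface text tells. Shifts and turns lie within -1 to 1; 1 stands for 200 mm of shift or 180 degrees of turn. Its arguments: {"type":"object","properties":{"delta_pos":{"type":"array","items":{"type":"array","items":{"type":"number","minimum":-1,"maximum":1}}},"spin":{"type":"array","items":{"type":"number","minimum":-1,"maximum":1}},"gripper":{"type":"number"},"squeeze":{"type":"number"}},"required":["delta_pos","spin"]}

```bash
mkdir -p pics; ls
python3 - <<'E'
from bench import r
import cv2,numpy as np,pickle
for n in("scene","top"):
    s=r.snapshot(n); cv2.imwrite(f"pics/{n}0.png",s["pixels"]); pickle.dump(s,open(f"{n}0.pkl","wb"))
    print(n,{k:s[k] for k in s if k!="pixels"})
print(r.sense())
E
```

```text
pics
scene {'fx': 490.6724078651119, 'fy': 490.6724078651119, 'cx': 315.33829314895206, 'cy': 195.0765622381839, 'camera_from_world': array([[-4.02760542e-02,  9.98925920e-01, -2.29095274e-02,
        -2.20468537e+00],
       [-5.58284563e-01, -3.48252856e-03,  8.29642223e-01,
         1.83064332e+02],
       [ 8.28671338e-01,  4.62047507e-02,  5.57825183e-01,
        -2.18652454e+03],
       [ 0.00000000e+00,  0.00000000e+00,  0.00000000e+00,
         1.00000000e+00]])}
top {'fx': 499.9599713074315, 'fy': 499.9599713074315, 'cx': 317.9045182181905, 'cy': 201.38687457042232, 'camera_from_world': array([[ 5.08323369e-03, -9.99973260e-01, -5.25742974e-03,
         4.23109969e+01],
       [ 9.85081777e-01,  4.10303314e-03,  1.72037953e-01,
        -6.07491435e+02],
       [-1.72011781e-01, -6.05350735e-03,  9.85076293e-01,
        -1.70651647e+03],
       [ 0.00000000e+00,  0.00000000e+00,  0.00000000e+00,
         1.00000000e+00]])}
{'time': 0.1, 'joint_pos': array([ 6.43777825e+01,  7.51061007e+00,  8.53237915e+01, -8.61957772e-04,
        8.72618249e+01, -4.89229761e+00]), 'qd': array([-0.04394134,  0.07180351, -0.24293205, -0.03900984,  0.05330271,
        0.01820743]), 'joint_efforts': array([ 9.15109013e-04, -5.70947957e+01, -5.01944518e+01, -1.86604630e-04,
        8.11912876e-03, -3.85200607e-06]), 'tool_pos': array([212.13735779, 560.71107828, 230.34391106]), 'tcp_rot': array([-1.79904051e+02, -7.34870808e-03,  1.59270116e+02]), 'ft_force': array([ 0.46498107,  0.32602387, -0.4275242 ]), 'wrist_torque': array([ 0.04882401, -0.00277898, -0.05256269]), 'grip_force': 0.0, 'finger_gap': 85.33788590188276}
```

View pics/scene0.png

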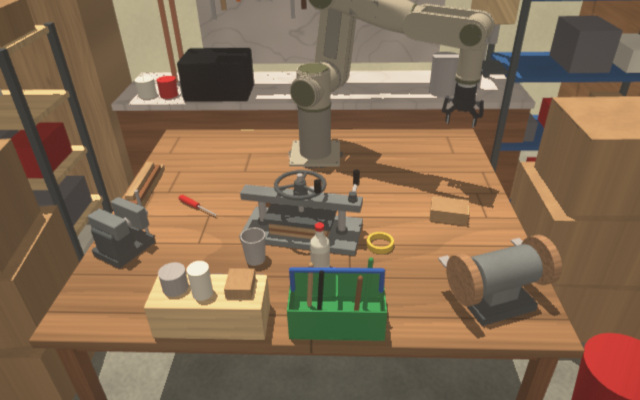

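View pics/top0.png

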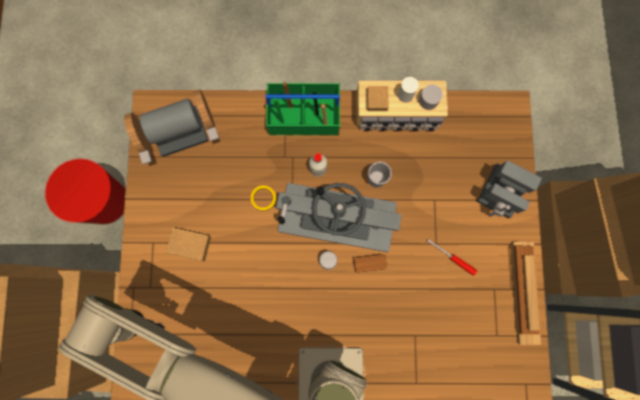

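The scene view shows the wheel near (300,184), its handle near (318,186) and the lock knob near (356,177). In the top view the wheel is near (338,208) and the lever near (283,210). The crops will be enlarged next.

Run:
```python
import cv2,numpy as np
a=cv2.imread("pics/scene0.png")[150:260,220:400]; b=cv2.imread("pics/top0.png")[140:280,250:410]
a=cv2.resize(a,None,fx=4,fy=4,interpolation=2)[:,:];b=cv2.resize(b,None,fx=4,fy=4,interpolation=2)
cv2.imwrite("pics/a.png",a);cv2.imwrite("pics/b.png",b)
```

```text
(no output)
```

View pics/a.png

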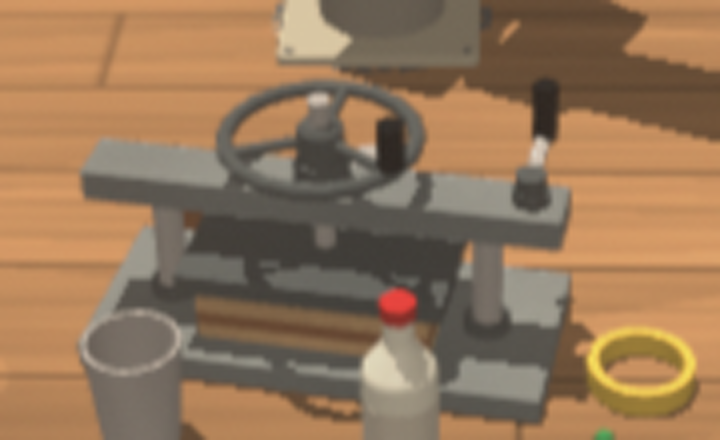

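View pics/b.png

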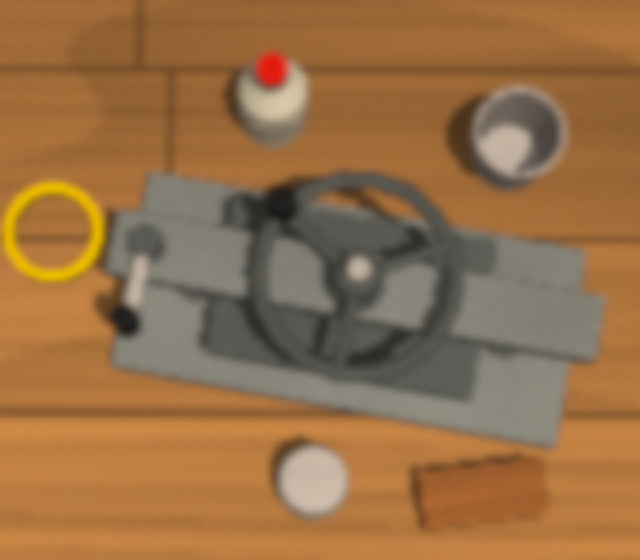

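The scene crop has the handle's middle at (391,146), the knob's at (544,110) and the screw top at (318,98). The top crop has the handle at (281,205), the knob at (126,320), the screw top at (358,268) and the pivot boss at (144,238). The bottle stands behind the wheel and the tin to the back right. The jar and offcut are in front, and the tape is to the left. I'll triangulate these next.

```bash
cat > h.py <<'E'
import numpy as np,pickle
def ray(s,u,v):
    M=s["camera_from_world"];R,t=M[:3,:3],M[:3,3]
    d=R.T@np.array([(u-s["cx"])/s["fx"],-(v-s["cy"])/s["fy"],-1]); return -R.T@t,d/np.linalg.norm(d)
def tri(rays):
    A=sum(np.eye(3)-np.outer(d,d) for c,d in rays);b=sum((np.eye(3)-np.outer(d,d))@c for c,d in rays)
    p=np.linalg.solve(A,b); return p,[np.linalg.norm(np.cross(p-c,d)) for c,d in rays]
def plane(s,u,v,z):
    c,d=ray(s,u,v); return c+d*(z-c[2])/d[2]
E
python3 - <<'E'
from h import *
np.set_printoptions(precision=1,suppress=True)
S=pickle.load(open("scene0.pkl","rb"));T=pickle.load(open("top0.pkl","rb"))
P=lambda o,p:[(p[0]+.5)/4-.5+o[0],(p[1]+.5)/4-.5+o[1]]
so,to=(220,150),(250,140)
for n,a,b in [("handle",(391,146),(281,205)),("handletop",(391,120),(281,201)),("knob",(544,110),(126,320)),("knobtop",(545,82),(126,318)),("screwtop",(318,97),(358,268)),("boss",(531,178),(144,236)),("cap",(398,300),(272,68))]:
    print(n,*tri([ray(S,*P(so,a)),ray(T,*P(to,b))]))
for zz in(200,210,220):
  # rim extremes in top: left 246, right 464, top 172, bottom 378
  print(zz,[plane(T,*P(to,q),zz) for q in [(246,275),(464,275),(355,171),(355,379),(281,205),(126,320),(358,268),(144,236)]])
print("jar",plane(T,*P(to,(312,480)),75),"tin",plane(T,*P(to,(518,135)),100),"tape",plane(T,*P(to,(53,231)),24),"glue",plane(T,*P(to,(272,68)),170))
E
```

```text
handle [611.2  38.2 224.9] [np.float64(0.2460310977246844), np.float64(0.24603109772469148)]
handletop [609.8  38.4 248.3] [np.float64(0.48028247941914953), np.float64(0.48028247941912106)]
knob [521.4 161.8 202.9] [np.float64(0.38152890307737103), np.float64(0.3815289030774037)]
knobtop [519.5 160.9 228.8] [np.float64(1.5479550810501368), np.float64(1.5479550810501244)]
screwtop [558.5 -22.6 238. ] [np.float64(0.09006834161440169), np.float64(0.09006834161439517)]
boss [593.3 149.9 182.9] [np.float64(0.2973623994326086), np.float64(0.29736239943261317)]
cap [738.5  46.7 169.2] [np.float64(0.5854999899057203), np.float64(0.5854999899057197)]
200 [array([558.7,  65.9, 200. ]), array([ 559.4, -109.1,  200. ]), array([644.4, -21.8, 200. ]), array([475.3, -21.5, 200. ]), array([616.1,  38. , 200. ]), array([521.8, 161.6, 200. ]), array([564.8, -24.1, 200. ]), array([590.2, 148.3, 200. ])]
210 [array([557.1,  65.7, 210. ]), array([ 557.8, -108.2,  210. ]), array([642.3, -21.4, 210. ]), array([474.2, -21.1, 210. ]), array([614.1,  38. , 210. ]), array([520.5, 160.8, 210. ]), array([563.1, -23.7, 210. ]), array([588.4, 147.6, 210. ])]
220 [array([555.5,  65.5, 220. ]), array([ 556.2, -107.3,  220. ]), array([640.1, -21.1, 220. ]), array([473.1, -20.8, 220. ]), array([612.2,  38. , 220. ]), array([519.1, 160. , 220. ]), array([561.5, -23.3, 220. ]), array([586.6, 146.9, 220. ])]
jar [402.3  10.9  75. ] tin [ 698.2 -166.2  100. ] tape [626.1 242.6  24. ] glue [738.3  46.1 170. ]
```

>>> step_arm --pt "0.116 -0.1555 0.044" --pt "0.116 -0.1555 0.044" --pt "0.116 -0.1555 0.044" --pt "0.116 -0.1555 0.044" --pt "0.116 -0.1555 0.044" --pt "0.116 -0.1555 0.044" --pt "0.116 -0.1555 0.044" --pt "0.116 -0.1555 0.044" --spin '[-0.0071,-0.0071,-0.0071,-0.0071,-0.0071,-0.0071,-0.0071,-0.0071]' --gripper -1 --squeeze 20

```text
time: 1.1
tool_pos: [398.4, 311.2, 301.6]
tcp_rot: [-180.0, -0.0, 149.0]
ft_force: [0.7, 1.2, -0.1]
finger_gap: 0.2
grip_force: 0.0
```

>>> step_arm --pt "0.116 -0.1555 0" --pt "0.116 -0.1555 0" --pt "0.116 -0.1555 0" --pt "0.116 -0.1555 0" --pt "0.116 -0.1555 0" --pt "0.116 -0.1555 0" --pt "0.116 -0.1555 0" --pt "0.116 -0.1555 0" --spin '[-0.0071,-0.0071,-0.0071,-0.0071,-0.0071,-0.0071,-0.0071,-0.0071]'

```text
time: 2.1
tool_pos: [584.0, 62.5, 301.1]
tcp_rot: [-180.0, -0.0, 138.8]
ft_force: [0.4, 0.6, 1.1]
finger_gap: 0.0
grip_force: 0.0
```

>>> step_arm --pt "0 0 0" --pt "0 0 0" --spin '[0,0]'

```text
time: 2.35
tool_pos: [583.2, 63.8, 301.2]
tcp_rot: [-180.0, -0.1, 138.8]
ft_force: [0.5, 0.0, 0.4]
finger_gap: 0.2
grip_force: 0.0
```

Run:
```python
from bench import r
import cv2,pickle
s=r.snapshot("wrist"); cv2.imwrite("pics/w1.png",s["pixels"]); pickle.dump(s,open("w1.pkl","wb")); q=r.sense();print(q["time"],q["tool_pos"],q["tcp_rot"],q["joint_pos"],s["camera_from_world"])
s=r.snapshot("scene"); pickle.dump(s,open("s1.pkl","wb"))
```

```text
2.4 [583.06870737  64.24078734 301.40079922] [-1.79985614e+02 -4.44765426e-02  1.38861669e+02] [ 1.26790250e+00  4.37509111e+00  8.13239196e+01  1.94279476e-02
  9.43435311e+01 -4.75923075e+01] [[ 6.59467199e-01  7.51733019e-01 -6.93875313e-04 -4.32193585e+02]
 [-7.18302199e-01  6.29866854e-01 -2.95482143e-01  4.37243942e+02]
 [-2.21686635e-01  1.95359194e-01  9.55348011e-01 -3.29464063e+02]
 [ 0.00000000e+00  0.00000000e+00  0.00000000e+00  1.00000000e+00]]
```

View pics/w1.png

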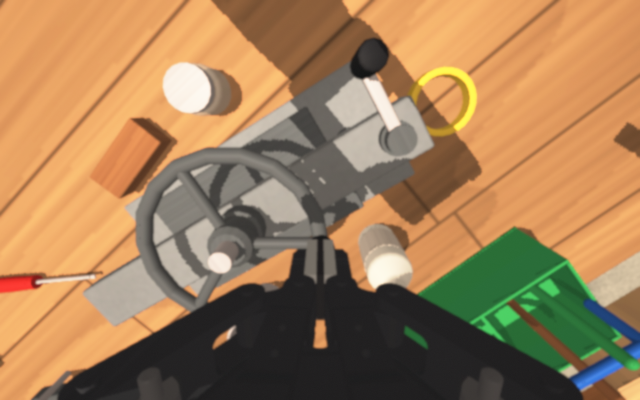

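The wrist view from above shows the screw top at (219,263), the knob top at (372,53) and the pivot boss at (398,137). The handle is hidden by the fingers. I'll cross-check the axis and plan the arcs.

```bash
cat > plan.py <<'E'
from h import *
np.set_printoptions(precision=4,suppress=True)
C=np.array([559,-22.3])
def P(th,d=23,R=80):
    a=np.radians(th); return C+R*np.array([np.cos(a),np.sin(a)])-d*np.array([np.sin(a),-np.cos(a)])
E
python3 - <<'E'
from plan import *
W=pickle.load(open("w1.pkl","rb"));S=pickle.load(open("s1.pkl","rb"))
for n,p,z in[("screw",(219,263),238),("knobtop",(372,53),228),("boss",(397,135),183)]: print(n,plane(W,*p,z))
T=pickle.load(open("top0.pkl","rb"));S0=pickle.load(open("scene0.pkl","rb"))
f=lambda o,p:[(p[0]+.5)/4-.5+o[0],(p[1]+.5)/4-.5+o[1]]
for n,w,a,b in[("screw",(219,263),(318,97),(358,268)),("knobtop",(372,53),(545,82),(126,318))]:
    print(n,tri([ray(W,*w),ray(S0,*f((220,150),a)),ray(T,*f((250,140),b))]))
p=P(48.8,40); print("start",p)
ths=48.8-9*np.arange(0,21); pts=np.array([P(t) for t in ths]); print(pts[0]); print(np.diff(pts,axis=0)/200)
E
```

```text
screw [561.039  -22.1338 238.    ]
knobtop [522.5428 162.8035 228.    ]
boss [586.8671 149.2835 183.    ]
screw (array([559.6765, -22.3088, 238.4024]), [np.float64(1.365938818879806), np.float64(0.27349920942766714), np.float64(1.2303069710758867)])
knobtop (array([520.9608, 161.3667, 229.6251]), [np.float64(1.9192421168190266), np.float64(1.0408356574932325), np.float64(2.5951684052558095)])
start [581.5986  64.2408]
[594.3896  53.0431]
[[ 0.0568 -0.0323]
 [ 0.051  -0.0408]
 [ 0.044  -0.0483]
 [ 0.0359 -0.0546]
 [ 0.0269 -0.0595]
 [ 0.0173 -0.063 ]
 [ 0.0072 -0.0649]
 [-0.003  -0.0652]
 [-0.0132 -0.064 ]
 [-0.023  -0.0611]
 [-0.0323 -0.0568]
 [-0.0408 -0.051 ]
 [-0.0483 -0.044 ]
 [-0.0546 -0.0359]
 [-0.0595 -0.0269]
 [-0.063  -0.0173]
 [-0.0649 -0.0072]
 [-0.0652  0.003 ]
 [-0.064   0.0132]
 [-0.0611  0.023 ]]
```

>>> step_arm --pt "0 0 -0.11" --pt "0 0 -0.11" --pt "0 0 -0.11" --pt "0 0 -0.1" --pt "0 0 0" --spin '[0,0,0,0,0]'

```text
time: 3.08
tool_pos: [582.1, 64.1, 213.7]
tcp_rot: [-179.9, -0.2, 138.9]
ft_force: [-0.1, -0.2, 0.0]
finger_gap: -0.2
grip_force: 0.0
```

>>> step_arm --pt "0.02 -0.018 0" --pt "0.02 -0.018 0" --pt "0.02 -0.018 0" --pt "0 0 0" --spin '[0,0,0,0]'

```text
time: 3.58
tool_pos: [596.1, 52.3, 216.0]
tcp_rot: [180.0, 0.0, 138.8]
ft_force: [-0.4, 0.8, -0.2]
finger_gap: -0.0
grip_force: 0.0
```

Run:
```python
from bench import r
import cv2,pickle
s=r.snapshot("scene"); pickle.dump(s,open("s2.pkl","wb"));t=r.snapshot("top")
a=cv2.resize(s["pixels"][130:230,250:390],None,fx=4,fy=4);b=cv2.resize(t["pixels"][140:240,270:410],None,fx=4,fy=4)
cv2.imwrite("pics/c2.png",cv2.vconcat([a,b])[:, :][:600] if 0 else cv2.resize(cv2.vconcat([a,b]),None,fx=.75,fy=.75))
q=r.sense();print(q["time"],q["tool_pos"],q["ft_force"])
```

```text
3.675 [595.6626043   52.63048439 215.76790979] [-0.19943863  0.00311887 -0.25603901]
```

View pics/c2.png

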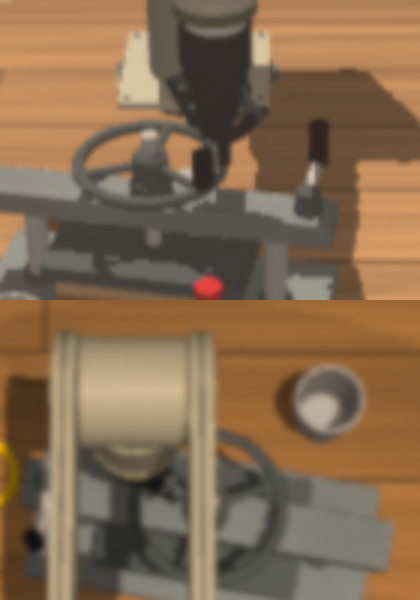

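The fingertip stands right behind the handle, clear of the lever and bottle. Next come the arc steps, taken as a rigid rotation about the axis.

```bash
cat >> plan.py <<'E'
def arc(p,step,n,C=np.array([559.5,-22.3])):
    v=np.array(p)-C; a=np.radians(step)*np.arange(n+1)
    q=np.c_[v[0]*np.cos(a)-v[1]*np.sin(a),v[0]*np.sin(a)+v[1]*np.cos(a)]+C
    print(np.hypot(*v)); print(np.round(np.diff(q,axis=0)/200,3).tolist()); print(q[-1])
E
python3 -c "
from plan import *
arc((595.7,52.6),-9,20)"
```

```text
83.18924209295336
[[0.056, -0.033], [0.051, -0.041], [0.043, -0.049], [0.035, -0.055], [0.026, -0.06], [0.017, -0.063], [0.006, -0.065], [-0.004, -0.065], [-0.014, -0.064], [-0.024, -0.061], [-0.033, -0.056], [-0.041, -0.051], [-0.049, -0.043], [-0.055, -0.035], [-0.06, -0.026], [-0.063, -0.017], [-0.065, -0.006], [-0.065, 0.004], [-0.064, 0.014], [-0.061, 0.024]]
[523.3 -97.2]
```

>>> step_arm --pt "0.056 -0.033 0" --pt "0.051 -0.041 0" --pt "0.043 -0.049 0" --pt "0.035 -0.055 0" --pt "0.026 -0.06 0" --pt "0.017 -0.063 0" --pt "0.006 -0.065 0" --pt "-0.004 -0.065 0" --spin '[-0.05,-0.05,-0.05,-0.05,-0.05,-0.05,-0.05,-0.05]'

```text
time: 4.68
tool_pos: [642.4, -32.8, 216.0]
tcp_rot: [179.9, -0.1, 66.6]
ft_force: [3.3, 3.2, 0.2]
finger_gap: 0.1
grip_force: 2.0
```

>>> step_arm --pt "-0.014 -0.064 0" --pt "-0.024 -0.061 0" --pt "-0.033 -0.056 0" --pt "-0.041 -0.051 0" --pt "-0.049 -0.043 0" --pt "-0.055 -0.035 0" --pt "-0.06 -0.026 0" --pt "-0.063 -0.017 0" --spin '[-0.05,-0.05,-0.05,-0.05,-0.05,-0.05,-0.05,-0.05]'

```text
time: 5.68
tool_pos: [574.0, -103.5, 215.9]
tcp_rot: [-179.9, -0.1, -5.5]
ft_force: [3.5, 3.4, -0.2]
finger_gap: -0.0
grip_force: 1.8
```

>>> step_arm --pt "-0.065 -0.006 0" --pt "-0.065 0.004 0" --pt "-0.064 0.014 0" --pt "-0.061 0.024 0" --pt "0 0 0" --spin '[-0.05,-0.05,-0.05,-0.05,0]'

```text
time: 6.3
tool_pos: [522.4, -96.6, 216.0]
tcp_rot: [-180.0, -0.0, -41.1]
ft_force: [0.7, -0.7, -0.3]
finger_gap: -0.2
grip_force: 0.0
```

Run:
```python
from bench import r
import cv2,pickle
s=r.snapshot("scene"); pickle.dump(s,open("s3.pkl","wb"))
cv2.imwrite("pics/c3.png",cv2.resize(s["pixels"][130:250,230:390],None,fx=4,fy=4))
q=r.sense();print(q["time"],q["tool_pos"],q["tcp_rot"],q["joint_pos"],q["ft_force"])
```

```text
6.35 [522.69279037 -96.72009745 215.86940382] [-1.79995145e+02 -1.34126855e-02 -4.09670046e+01] [-1.60099255e+01 -2.73449563e+00  9.73687342e+01 -1.26210248e-03
  8.53515528e+01  1.14957181e+02] [ 0.50303372  0.24694746 -0.24767013]
```

View pics/c3.png

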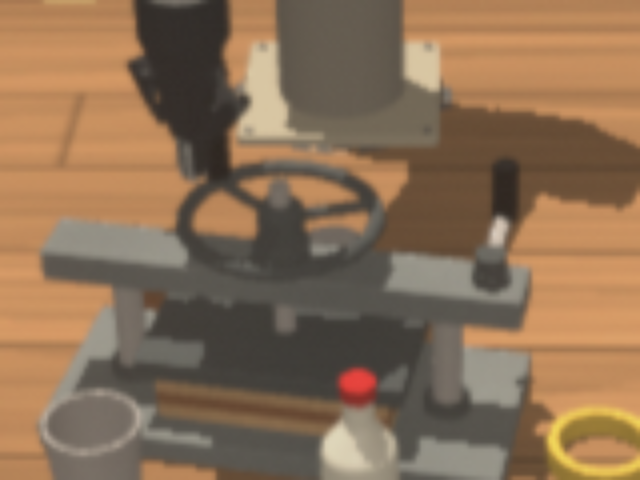

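The handle is at crop (216,157), just ahead of the fingertip, so half a turn is done. I'll back off and spin the tool back 180°.

>>> step_arm --pt "0.05 -0.044 0" --pt "0.05 -0.044 0" --pt "0 0 0" --pt "0 0 0" --pt "0 0 0" --pt "0 0 0" --pt "0 0 0" --pt "0 0 0" --spin '[0,0,0.05,0.05,0.05,0.05,0.05,0.05]'

```text
time: 7.35
tool_pos: [543.5, -115.2, 215.3]
tcp_rot: [-180.0, 0.0, 13.2]
ft_force: [0.4, -0.2, -0.7]
finger_gap: -0.4
grip_force: 0.0
```

>>> step_arm --pt "0 0 0" --pt "0 0 0" --pt "0 0 0" --pt "0 0 0" --pt "0 0 0" --pt "0 0 0" --pt "0 0 0" --pt "0 0 0" --spin '[0.05,0.05,0.05,0.05,0.05,0.05,0.05,0.05]'

```text
time: 8.35
tool_pos: [543.5, -115.3, 215.3]
tcp_rot: [-180.0, 0.0, 85.2]
ft_force: [0.2, -0.8, 0.0]
finger_gap: -0.1
grip_force: 0.0
```

>>> step_arm --pt "0 0 0" --pt "0 0 0" --pt "0 0 0" --pt "0 0 0" --pt "0 0 0" --pt "0 0 0" --pt "0 0 0" --spin '[0.05,0.05,0.05,0.05,0.05,0.05,0]'

```text
time: 9.22
tool_pos: [543.3, -115.1, 215.3]
tcp_rot: [-180.0, -0.0, 138.8]
ft_force: [0.1, -0.1, 0.1]
finger_gap: -0.4
grip_force: 0.0
```

Run:
```python
from bench import r
from plan import *
q=r.sense();print(q["time"],q["tool_pos"],q["tcp_rot"],q["ft_force"])
p=q["tool_pos"][:2]
arc((523,-97),-9,20)
```

```text
9.225 [ 543.2952 -115.0952  215.3383] [-179.9826   -0.0242  138.7864] [ 0.0968 -0.1398  0.053 ]
83.1404835203645
[[-0.056, 0.033], [-0.05, 0.042], [-0.043, 0.049], [-0.035, 0.055], [-0.026, 0.06], [-0.016, 0.063], [-0.006, 0.065], [0.004, 0.065], [0.014, 0.064], [0.024, 0.061], [0.033, 0.056], [0.042, 0.05], [0.049, 0.043], [0.055, 0.035], [0.06, 0.026], [0.063, 0.016], [0.065, 0.006], [0.065, -0.004], [0.064, -0.014], [0.061, -0.024]]
[596.   52.4]
```

>>> step_arm --pt "-0.05 0.045 0" --pt "-0.05 0.045 0" --pt "-0.056 0.033 0" --pt "-0.05 0.042 0" --pt "-0.043 0.049 0" --pt "-0.035 0.055 0" --pt "-0.026 0.06 0" --pt "-0.016 0.063 0" --spin '[0,0,-0.05,-0.05,-0.05,-0.05,-0.05,-0.05]'

```text
time: 10.22
tool_pos: [477.3, -35.9, 216.2]
tcp_rot: [179.9, 0.1, 84.4]
ft_force: [2.7, -4.5, -0.5]
finger_gap: -0.2
grip_force: 1.7
```

>>> step_arm --pt "-0.006 0.065 0" --pt "0.004 0.065 0" --pt "0.014 0.064 0" --pt "0.024 0.061 0" --pt "0.033 0.056 0" --pt "0.042 0.05 0" --pt "0.049 0.043 0" --pt "0.055 0.035 0" --spin '[-0.05,-0.05,-0.05,-0.05,-0.05,-0.05,-0.05,-0.05]'

```text
time: 11.22
tool_pos: [519.5, 52.6, 215.9]
tcp_rot: [-180.0, 0.1, 12.5]
ft_force: [-3.6, -1.4, 3.6]
finger_gap: -0.2
grip_force: 1.9
```

>>> step_arm --pt "0.06 0.026 0" --pt "0.063 0.016 0" --pt "0 0 0" --spin '[-0.05,-0.05,0]'

```text
time: 11.6
tool_pos: [544.9, 60.8, 215.7]
tcp_rot: [-180.0, -0.0, -5.1]
ft_force: [1.1, 0.1, 0.0]
finger_gap: -0.2
grip_force: 0.0
```

Run:
```python
from bench import r
import cv2,pickle
from plan import *
s=r.snapshot("scene"); pickle.dump(s,open("s4.pkl","wb"));t=r.snapshot("top");pickle.dump(t,open("t4.pkl","wb"))
cv2.imwrite("pics/c4.png",cv2.resize(s["pixels"][130:250,230:390],None,fx=4,fy=4))
q=r.sense();p=q["tool_pos"];print(q["time"],p,q["tcp_rot"],q["joint_pos"],q["ft_force"])
v=p[:2]-[559.5,-22.3];print(np.hypot(*v),np.degrees(np.arctan2(v[1],v[0])))
arc(p[:2],-4.5,4)
```

```text
11.7 [544.5745  60.288  215.6929] [179.9891   0.0021  -4.9806] [ 0.9624 -0.1501 94.8468 -0.0107 85.3065 95.9439] [ 0.4572  0.2681 -0.2558]
83.92588879166458 100.2440489455776
83.92588879166458
[[0.033, 0.005], [0.033, 0.002], [0.033, -0.001], [0.033, -0.003]]
[570.8261  60.8581]
```

View pics/c4.png

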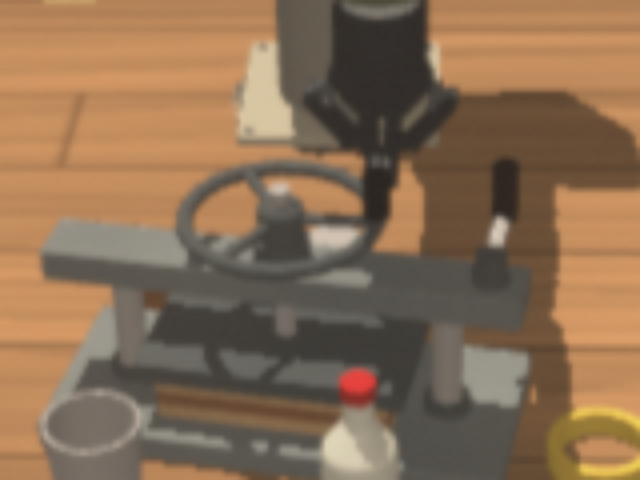

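The handle is at crop (377,200), against the fingertip and near its start. I'll compare its bearing with the start.

```bash
cat >> plan.py <<'E'
def bear(s,u,v,z=226):
    p=plane(s,u,v,z); w=p[:2]-[559.5,-22.3]; return p,np.hypot(*w),np.degrees(np.arctan2(w[1],w[0]))
E
python3 - <<'E'
from plan import *
import cv2
S0=pickle.load(open("scene0.pkl","rb"));S=pickle.load(open("s4.pkl","rb"))
f=lambda o,p:[(p[0]+.5)/4-.5+o[0],(p[1]+.5)/4-.5+o[1]]
print(bear(S0,*f((220,150),(391,146))),bear(S,*f((230,130),(377,199))))
np.set_printoptions(linewidth=250)
g=S0["pixels"].max(2);print(g[176:198,310:326]);g=S["pixels"].max(2);print(g[164:190,316:332])
E
```

```text
(array([612.8356,  38.5435, 226.    ]), np.float64(80.91116225258293), np.float64(48.76212464561609)) (array([572.6424,  58.0536, 226.    ]), np.float64(81.42124512003396), np.float64(80.71108523503098))
[[194 192 188 170 147 121  94  86  91 101 108 116 142 176 194 197]
 [197 198 197 195 189 171 145 116  90  91 100 106 116 142 176 195]
 [197 197 197 198 194 186 162 135 104  88  91 101 107 115 141 177]
 [193 193 194 189 167 149 113 102  94  79  77  92 105 108 116 153]
 [189 190 189 176 112  76  63  62  61  59  66  89 101 106 110 141]
 [190 190 189 172  85  54  54  54  54  55  68  97 101 106 106 124]
 [190 191 189 172  80  52  54  52  52  54  71 106 100 106 106 115]
 [189 190 188 170  78  49  50  51  49  50  69 105 104 106 105 108]
 [190 190 189 171  78  47  48  47  47  49  69 107 113 107 102 103]
 [194 195 195 176  79  47  46  47  47  49  67 102 113 106  98 104]
 [199 202 202 183  81  48  47  47  48  48  58  86 106 103  96 114]
 [180 196 204 186  85  47  48  45  48  47  56  80 103  98  92 123]
 [135 162 182 176  86  49  48  47  47  47  53  79  98  92  99 146]
 [101 115 133 141  81  49
[... 1621 characters left out ...]
  44  54 112 191 198 199 199]
 [191 191 189 177 125  60  45  44  44  45  54 109 186 194 195 195]
 [191 190 190 181 139  65  45  44  44  42  53 108 185 193 193 193]
 [187 188 188 179 139  65  45  44  44  44  53 109 186 193 193 193]
 [153 155 155 149 119  60  45  43  44  45  58 114 184 191 190 191]
 [ 85  91  94  92  83  56  47  46  45  53  84 137 185 189 190 190]
 [ 79  82  83  75  73  63  56  55  56  69 116 172 192 194 194 194]
 [129 125 109 104  97  78  65  64  65  88 144 189 196 196 196 196]
 [185 182 167 156 133  95  68  65  73 112 171 191 192 191 192 192]
 [208 206 198 171 134  92  67  67  90 143 187 192 192 193 193 192]
 [209 203 179 136 105  74  67  79 122 172 192 194 194 194 194 194]]
```

Run:
```python
from plan import *
S=pickle.load(open("scene0.pkl","rb"))
print(bear(S,317.1,186.2),bear(S,323.4,178.8))
arc((544.6,60.3),-3.9,8)
```

```text
(array([613.276,  37.69 , 226.   ]), np.float64(80.56464651761065), np.float64(48.126421227942934)) (array([569.153 ,  56.4274, 226.    ]), np.float64(79.31693692685003), np.float64(83.00966634559326))
83.93312814377883
[[0.028, 0.004], [0.028, 0.002], [0.029, 0.0], [0.029, -0.002], [0.028, -0.004], [0.028, -0.006], [0.028, -0.007], [0.027, -0.009]]
[589.5441  56.0717]
```

>>> step_arm --pt "0.028 0.004 0" --pt "0.028 0.002 0" --pt "0.029 0 0" --pt "0.029 -0.002 0" --pt "0.028 -0.004 0" --pt "0.028 -0.006 0" --pt "0.028 -0.007 0" --pt "0.027 -0.009 0" --spin '[-0.0217,-0.0217,-0.0217,-0.0217,-0.0217,-0.0217,-0.0217,-0.0217]'

```text
time: 12.7
tool_pos: [589.4, 56.7, 215.6]
tcp_rot: [-180.0, 0.1, -36.4]
ft_force: [-0.5, 5.8, 0.7]
finger_gap: -0.4
grip_force: 2.0
```

```bash
cat > hm.py <<'E'
from bench import r
from plan import *
import cv2
def meas(s,box):
    u0,u1,v0,v1=box; g=s["pixels"].max(2)[v0:v1,u0:u1].astype(float)
    up=cv2.resize(g,None,fx=8,fy=8,interpolation=cv2.INTER_CUBIC); m=(up<75).astype(np.uint8)
    n,l,st,c=cv2.connectedComponentsWithStats(m); i=1+st[1:,4].argmax()
    return [(st[i,0]+st[i,2]/2)/8-.5+u0,(st[i,1]+st[i,3]/2)/8-.5+v0,st[i,2]/8,st[i,3]/8]
E
python3 - <<'E'
from hm import *
np.set_printoptions(linewidth=250)
s=r.snapshot("scene"); pickle.dump(s,open("s5.pkl","wb"))
print(s["pixels"].max(2)[164:200,308:332])
q=r.sense();p=q["tool_pos"];print(q["time"],p,q["tcp_rot"],q["ft_force"])
v=p[:2]-[559.5,-22.3];print(np.hypot(*v),np.degrees(np.arctan2(v[1],v[0])))
E
```

```text
[[118 104  72  55  54  62  71  67  54  52  51  51  51  51  50  50  51  50  52  50  52  51  55  73]
 [121 115  94  58  53  60  77  89  62  52  51  52  51  51  51  51  50  50  51  50  50  51  63  89]
 [110 106  94  61  53  54  68  88  65  52  51  52  51  50  52  51  51  51  51  49  49  51  67  94]
 [101  88  82  76  61  53  54  60  55  52  51  51  51  50  51  51  50  49  50  50  50  55  74  95]
 [138 107 112 131  96  61  52  52  52  50  51  51  52  51  50  51  50  50  50  51  51  62  87  93]
 [171 152 159 176 146  94  56  51  51  51  51  51  50  50  51  50  50  49  50  49  51  66  94  83]
 [153 161 165 170 167 125  66  53  54  52  51  51  50  49  50  50  50  50  50  50  51  64  84  62]
 [112 117 123 128 141 125  80  66  72  57  51  50  51  52  51  50  50  50  49  50  51  56  65  54]
 [ 89  92  97 103 108 106  96  92  96  72  55  50  51  50  50  50  49  51  50  49  50  51  52  51]
 [ 86  83  84  86  90  96 100 104 105  91  66  52  51  51  50  50  50  49  49  50  51  50  50  53]
 [142 127 118  96  94  86  87  93  99  98  78  56  54  52  49  50  51  49  50  51  50  53  59  75]
 [188 176 1
[... 1892 characters left out ...]
100  94  86  79  79  89  98 127 145 148 136  93  85  85  86  87  89  90  94]
 [102 102  98  95  89  86  80  76  78  94 117 125 141 147 143 120  87  84  83  83  84  84  84  86]
 [ 90  86  82  81  78  76  79  93 104 101 118 121 125 129 132  94  83  83  83  84  83  82  84  86]
 [ 77  73  72  79  85  93 110 119 113  88  88  88  89  97 113  87  83  84  83  84  84  84  83  84]
 [ 76  75  76  85  98 117 119 114  90  83  84  82  83  84  86  83  82  83  83  83  83  83  83  84]
 [105 102  85  84  94 111  92  88  84  84  83  83  83  82  82  82  82  83  83  83  83  82  83  83]]
12.75 [589.8765  56.195  215.6328] [-179.965     0.0467  -36.5707] [-0.7847  1.9183 -0.8845]
84.1677026406334 68.84426569973657
```

Run:
```python
from plan import *
S=pickle.load(open("scene0.pkl","rb"))
for u,v in[(317.1,186.2),(318.85,185.1),(318.85,185.4),(318.85,184.8)]:print(bear(S,u,v)[1:])
# column-only: bearing of point at R=80
M=S["camera_from_world"]
for b in range(44,66,2):
    a=np.radians(b);p=M[:3,:3]@np.array([559.5+80*np.cos(a),-22.3+80*np.sin(a),226])+M[:3,3]
    print(b,S["cx"]-S["fx"]*p[0]/p[2],S["cy"]+S["fy"]*p[1]/p[2])
arc((589.8,56.2),-1,5)
```

```text
(np.float64(80.56464651761065), np.float64(48.126421227942934))
(np.float64(80.65149016094121), np.float64(54.06546449787625))
(np.float64(81.74183344208011), np.float64(53.09436029688152))
(np.float64(79.58296785908229), np.float64(55.064786664105554))
44 315.65613149493 186.8458901119023
46 316.30573886480477 186.50712160640043
48 316.93269222042966 186.15733152556584
50 317.5362284166995 185.79701897076924
52 318.11562274461147 185.42669516071558
54 318.670189706003 185.04688243524853
56 319.1992836885522 184.65811325439753
58 319.7022995417397 184.2609291958431
60 320.1786730548698 183.85587995388113
62 320.6278813386289 183.44352234285574
64 321.04944311201876 183.02441930790746
84.14475622402145
[[0.007, -0.003], [0.007, -0.003], [0.007, -0.003], [0.007, -0.003], [0.007, -0.003]]
[596.5264  53.2605]
```

>>> step_arm --pt "0.009 -0.004 0" --pt "0.009 -0.004 0" --pt "0.009 -0.004 0" --pt "0.009 -0.004 0" --pt "0 0 0" --spin '[-0.007,-0.007,-0.007,-0.007,0]'

```text
time: 13.38
tool_pos: [597.5, 52.3, 215.7]
tcp_rot: [180.0, -0.0, -41.5]
ft_force: [-0.4, 3.4, 0.1]
finger_gap: -0.1
grip_force: 1.2
```

```bash
cat > edge.py <<'E'
from hm import *
S0=pickle.load(open("scene0.pkl","rb"))["pixels"].max(2).astype(float)
def left(g):  # subpixel left edge crossing 120, rows 181-185, then 3-px col bottom
    o=[]
    for v in range(181,185):
        for u in range(310,320):
            if g[v,u]>120>=g[v,u+1]: o.append(u+(g[v,u]-120)/(g[v,u]-g[v,u+1]));break
    return np.mean(o)
E
python3 - <<'E'
from edge import *
s=r.snapshot("scene"); pickle.dump(s,open("s6.pkl","wb"))
print(left(S0),left(s["pixels"].max(2).astype(float)),left(pickle.load(open("s5.pkl","rb"))["pixels"].max(2).astype(float)))
q=r.sense();p=q["tool_pos"];print(q["time"],p,q["ft_force"])
v=p[:2]-[559.5,-22.3];print(np.hypot(*v),np.degrees(np.arctan2(v[1],v[0])))
E
```

```text
313.5636959745933 313.5249763677183 315.27669155998103
13.425 [597.4714  52.2761 215.7079] [-0.4909  2.3935 -0.4712]
83.68643866676476 63.016446907505774
```

The handle's edge is within 0.05 px (about 0.1°) of the start. I'll back off, go up and turn the tool for the lever.

>>> step_arm --pt "-0.038 0.033 0" --pt "-0.038 0.033 0" --pt "-0.038 0.033 0" --pt "0 0 0.14" --pt "0 0 0.14" --pt "0 0 0.14" --pt "-0.06 0.045 0" --pt "-0.06 0.045 0" --spin '[0,0,0,0,0,0,0.05,0.05]'

```text
time: 14.42
tool_pos: [550.1, 90.8, 300.4]
tcp_rot: [-180.0, -0.1, -23.2]
ft_force: [0.1, 0.5, -0.6]
finger_gap: 0.0
grip_force: 0.0
```

>>> step_arm --pt "-0.06 0.045 0" --pt "-0.06 0.045 0" --pt "-0.06 0.045 0" --pt "0 0 0" --pt "0 0 0" --pt "0 0 0" --pt "0 0 0" --pt "0 0 0" --spin '[0.05,0.05,0.05,0.05,0.05,0.05,0.05,0.05]'

```text
time: 15.42
tool_pos: [514.1, 117.6, 299.8]
tcp_rot: [180.0, -0.0, 48.9]
ft_force: [0.2, 0.1, 0.5]
finger_gap: -0.0
grip_force: 0.0
```

>>> step_arm --pt "0 0 0" --pt "0 0 0" --pt "0 0 0" --pt "0 0 0" --pt "0 0 0" --spin '[0.05,0.05,0.05,0.022,0]'

```text
time: 16.05
tool_pos: [514.2, 117.6, 299.8]
tcp_rot: [180.0, 0.0, 79.5]
ft_force: [-0.7, 0.3, 0.4]
finger_gap: -0.2
grip_force: 0.0
```

Run:
```python
from edge import *
s=r.snapshot("scene"); w=r.snapshot("wrist");pickle.dump(w,open("w7.pkl","wb"))
g=s["pixels"].max(2).astype(float);print(left(S0),left(g))
np.set_printoptions(linewidth=200)
d=np.abs(g-S0)[174:198,308:328].astype(int);print(d[::2]);
q=r.sense();print(q["time"],q["tool_pos"],q["tcp_rot"],q["joint_pos"])
a=cv2.resize(s["pixels"][130:250,230:390],None,fx=4,fy=4); cv2.imwrite("pics/c7.png",cv2.resize(w["pixels"],(480,300)) if 0 else np.vstack([cv2.resize(a,(480,300)),cv2.resize(w["pixels"],(480,300))]))
```

```text
313.5636959745933 313.52950096498483
[[ 1  1  0  0  1  1  1  2  0  1  0  2  1  1  2  3  2 11 39 43]
 [ 1  1  1  1  1  1  0  2  1  1  2  2  0  0  1  1  1  1  1  1]
 [ 1  1  1  1  1  2  0  1  1  2 13  1  2  1  1  1  1  1  1  0]
 [ 1  0  0  1  3 12  3  0  0  0  3  0  1  2  0  0  1  1  1  1]
 [ 2  1  0  1  1  2  0  1  3  0  1  1  8 13  2  1  1  2  1  0]
 [ 1  0  1  1  1  1  1  1  2  2  1  1 16 28  3  1  1  1  0  1]
 [ 0  2  2  1  1  1  0  2  1  1  2  3  1  3  1  2  3  1  0  1]
 [ 0  1  1  1  0  1  6  2  2  2  1  1  1  2  1  1  1  2  0  0]
 [ 1  0  0  0  0  1  4  1  3  2  1  1  1  2  2  5  1  0  1  1]
 [ 0  1  1  3 12  8  1  1  3  1  0  1  2  1  0  1  0  1  1  2]
 [ 1  1  2  0  2  1  0  1  1  1  1  2  1  0  0  2  1  1  1  1]
 [ 1  2  1  2  1  0  0  1  1  0  1  1  0  1  2  2  1  1  0  2]]
16.15 [514.3164 117.5222 299.7985] [179.985    0.0008  79.4071] [ 7.3057 -4.8826 90.7194 -0.0054 94.1491 17.8982]
```

View pics/c7.png

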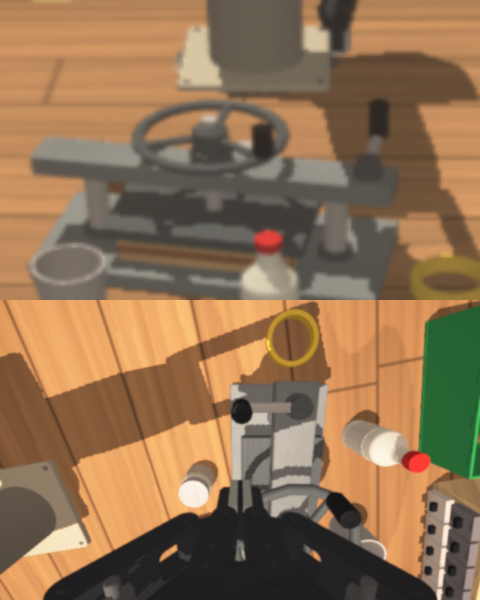

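The wheel's pixels match the start picture, so one full turn is done. The lever knob is seen at wrist pixel (321,147), straight ahead of the fingertip. I'll plan the lever arc and descend.

Run:
```python
from plan import *
W=pickle.load(open("w7.pkl","rb"))
k=plane(W,321.3,146.5,228);b=plane(W,301*4/3,106*4/3,183);print(k,b)
Pv=np.array([590,149.3]);arc((517.5,139.3),-8.6,8,Pv)
```

```text
[523.9197 165.6938 228.    ] [592.2755 151.6436 183.    ]
73.18640584152223
[[-0.003, 0.055], [0.005, 0.055], [0.013, 0.053], [0.021, 0.051], [0.028, 0.047], [0.035, 0.042], [0.041, 0.037], [0.046, 0.03]]
[554.459  213.2772]
```

>>> step_arm --pt "0 0 -0.108" --pt "0 0 -0.108" --pt "0 0 -0.108" --pt "0 0 -0.108" --pt "0 0 -0.108" --pt "0 0 0" --spin '[0,0,0,0,0,0]'

```text
time: 16.9
tool_pos: [513.1, 117.2, 189.7]
tcp_rot: [-179.8, 0.1, 79.4]
ft_force: [-0.6, -0.4, -0.4]
finger_gap: -0.0
grip_force: 0.0
```

>>> step_arm --pt "0.01 0.055 0.005" --pt "0.01 0.055 0.005" --pt "-0.003 0.055 0" --pt "0.005 0.055 0" --pt "0.013 0.053 0" --pt "0.021 0.051 0" --pt "0.028 0.047 0" --spin '[0,0,-0.048,-0.048,-0.048,-0.048,-0.048]'

```text
time: 17.77
tool_pos: [531.8, 192.7, 194.9]
tcp_rot: [180.0, -0.1, 36.0]
ft_force: [-0.6, -1.3, 0.9]
finger_gap: 0.4
grip_force: 0.9
```

>>> step_arm --pt "0.035 0.042 0" --pt "0.041 0.037 0" --spin '[-0.048,-0.048]'

```text
time: 18.02
tool_pos: [546.9, 208.7, 194.8]
tcp_rot: [-180.0, -0.1, 18.8]
ft_force: [-0.5, -1.0, 1.5]
finger_gap: 0.0
grip_force: 0.9
```

Run:
```python
from edge import *
s=r.snapshot("scene");pickle.dump(s,open("s8.pkl","wb"))
q=r.sense();p=q["tool_pos"];print(q["time"],p,q["tcp_rot"],q["ft_force"])
cv2.imwrite("pics/c8.png",cv2.resize(s["pixels"][120:240,280:440],None,fx=4,fy=4))
arc(p[:2],-2.5,7,np.array([590,149.3]))
```

```text
18.075 [547.6604 209.3383 194.7581] [-179.9814   -0.1039   18.3485] [-1.5469 -0.1867  0.3372]
73.46588790730644
[[0.013, 0.009], [0.014, 0.008], [0.014, 0.008], [0.014, 0.007], [0.015, 0.007], [0.015, 0.006], [0.015, 0.005]]
[567.6739 219.2913]
```

View pics/c8.png

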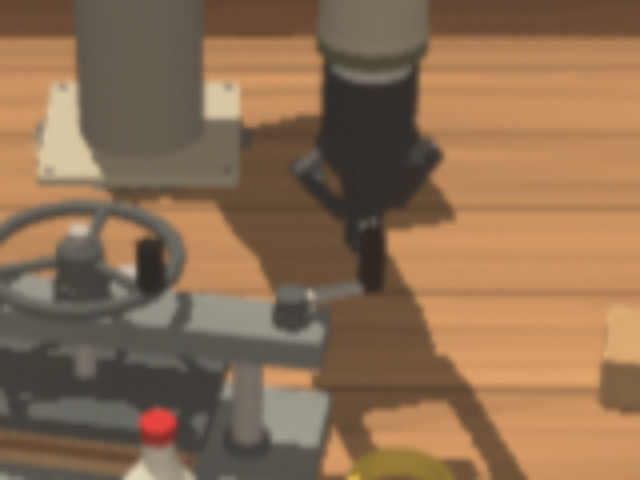

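The lever, knob at crop (371,258), has swung outward nearly to its end. I'll press on in small steps until the stop shows in the force.

>>> step_arm --pt "0.013 0.009 0" --pt "0.014 0.008 0" --pt "0.007 0.004 0" --spin '[-0.014,-0.014,-0.007]'

```text
time: 18.45
tool_pos: [553.3, 212.5, 194.3]
tcp_rot: [-180.0, -0.0, 12.8]
ft_force: [-2.1, 1.3, -0.1]
finger_gap: 0.2
grip_force: 1.0
```

>>> step_arm --pt "0.007 0.004 0" --pt "0.007 0.004 0" --spin '[-0.007,-0.007]'

```text
time: 18.7
tool_pos: [556.2, 213.4, 193.9]
tcp_rot: [-180.0, -0.0, 10.2]
ft_force: [-2.7, 0.6, 1.2]
finger_gap: -0.2
grip_force: 1.0
```

>>> step_arm --pt "0.007 0.003 0" --pt "0.007 0.003 0" --spin '[-0.007,-0.007]'

```text
time: 18.95
tool_pos: [558.2, 214.3, 193.7]
tcp_rot: [180.0, 0.1, 7.6]
ft_force: [-12.3, -0.8, 6.6]
finger_gap: 0.3
grip_force: 6.0
```

>>> step_arm --pt "0.006 0.002 0" --pt "0 0 0" --spin '[-0.003,0]'

```text
time: 19.2
tool_pos: [558.2, 214.4, 193.6]
tcp_rot: [180.0, 0.3, 7.1]
ft_force: [-13.8, -2.2, 7.9]
finger_gap: 0.4
grip_force: 7.5
```

The force has risen to 14 N with no motion, so the lever is at its stop. I'll back off straight and rise.

>>> step_arm --pt "-0.05 -0.01 0" --pt "-0.07 -0.014 0" --pt "-0.07 -0.014 0" --pt "0 0 0.18" --pt "0 0 0.18" --pt "0 0 0.18" --pt "-0.2 0.1 0" --pt "0 0 0" --spin '[0,0,0,0,0,0,0,0]'

```text
time: 20.2
tool_pos: [481.1, 228.1, 302.6]
tcp_rot: [-180.0, -0.1, 7.2]
ft_force: [0.3, 0.0, -0.4]
finger_gap: -0.1
grip_force: 0.0
```

Run:
```python
from edge import *
s=r.snapshot("scene");pickle.dump(s,open("s9.pkl","wb"))
q=r.sense();print(q["time"],q["tool_pos"],q["ft_force"],left(S0),left(s["pixels"].max(2).astype(float)))
cv2.imwrite("pics/c9.png",cv2.resize(s["pixels"][120:270,230:430],None,fx=4,fy=4))
```

```text
20.25 [481.8127 227.4984 302.1025] [ 0.4697 -0.5551 -0.3648] 313.5636959745933 313.53772116001596
```

View pics/c9.png

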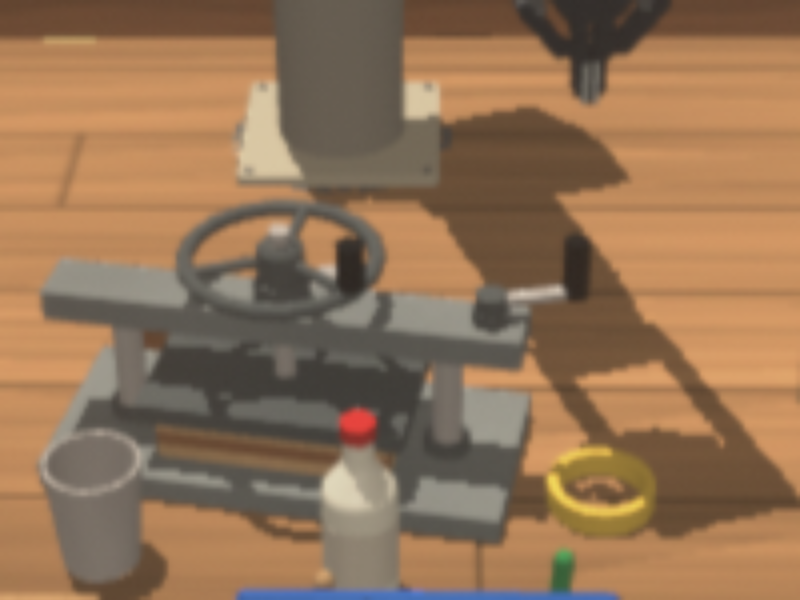

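The wheel handle is at its start place, crop (350,265). The lever points outward with its knob at (577,267), and nothing is touched. I'll hand in.

```bash
python3 -c "
from bench import r
print(r.hand_in())"
```

```text
the job is handed in; nothing more can be done
None
```

I handed the job in at about 20 s: the wheel has made one full clockwise turn (handle within about 0.1° of its start), the lock lever was then pushed to its stop (14 N with no further motion), nothing was gripped, I saw no bystander move, and no verdict came back.

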